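# Click a dust gate to its half-flow stop

### The arm

A 7-joint arm with a two-finger parallel gripper is mounted at the origin on a cart in front of the work surface, level with it; the furniture and walls round the work are solid. World frame = base frame: x ahead of the robot, y to its left, z up, the work surface at z = 0. Lengths are in m, angles in rad, forces in N, time in s.
With the tool pointing down it reaches from about 0.4 to 0.85 m from the base axis. Payload 10.4 kg.
Tool frame: the origin (TCP) lies between the finger pads; the fingertips stand 22 mm ahead of it and the grasp point (between the pads) lies 3 mm ahead of it (r.nose_length is the distance from the TCP to the fingertips, in m); z points along the fingers, y is the line along which they close (so a half turn about z gives the same grasp; the last joint's range is limited). The gripper opens to 87 mm and grips with 3 to 60 N. Pads are 19 mm wide; open, the fingers measure 117 mm over their backs; the gripper's body (75 mm by 190 mm) begins 51 mm behind the grasp point.
Start: joints at [-1.226, 0.332, -0.065, 1.46, 0.022, 1.35, -0.088], TCP at [0.225, 0.583, 0.245] pointing down, gripper open.
Joint ranges: [-2.6, 2.6], [-0.5, 2.12], [-1.47, 1.34], [0.16, 2.42], [-1.27, 4.41], [0.06, 2.06], [-2.6, 2.6]. Speed limits (rad/s): [2.22, 2.22, 2.79, 2.79, 3.14, 3.14, 3.14].

### API

Orientations are given as a unit quaternion [x, y, z, w].
In Python, from bench import readout, cams, r gives the robot as it stands. The module is installed in compiled form; this text tells all that it offers.
- The arm moves only by the tool step_arm, never from a script. Its argument "deltas" is a list that holds one entry, the list of rows, each a list of 7 numbers: the turn, a rotation vector about the tool's x, y, z in rad, then the shift along the tool's x, y, z in m, then the opening in per cent of the stroke, from 0 (shut) to 100 (fully open). A call has 1 to 20 rows; each row is the pose to reach, as a shift and turn from the pose commanded when the call began, along the tool's axes at that moment; what a row does not reach only later rows make up. A row lasts 1/8 s, in which the tool goes at most 62.5 mm and 10.7 degrees, less where a joint would pass 70% of its speed; a pose out of reach is approached as far as the arm can. A call with a gripper value outside its range is refused whole. The fingers move at their own pace and stop on an object; "squeeze" is the grip in N (left out, the last holds). Time passes only in rows, so rows that repeat a pose let the fingers close. It gives the time, the measured TCP pose, the force, the opening and the grip force at its end, in the units of the state.
- readout.read_state(): the state, without advancing time (a new reading comes with each control period).
- cams.camera(name): name is "side" or "top" or "wrist"; returns a dict with "img" (420x560x3 uint8, red, green, blue), "fx", "fy", "cx", "cy" (pixels), "k1" (the pictures are not rectified: a ray, as slopes to the right and down, at radius r is drawn at 1 + k1 r^2 times it, then the intrinsics apply), "origin" and "rotation" of the camera in the world; the wrist camera has in their place "T_tool_cam" (4x4, takes a point from camera to tool coordinates, whose origin is the TCP and whose axes are the flange's). Camera axes: x right, y up, looking along -z (the intrinsics and any distortion apply to the point x, -y, -z); pixel columns grow to the right and rows downward; lengths in m; the calibration is good to about 2 mm. A picture is of the moment at which its call begins: read the wrist's pose just before it. There is no depth.
- r.close_job(): hands the job in; it is judged then, once.
The state is a dict: "time": time; "joint_positions": joint angles; "joint_vel": joint speeds; "joint_torque": joint torques, N m; "ee_pos": TCP position; "eef_rot": TCP orientation; "ft_force": force on the tool from outside, world axes, zero at the start; "torque": the same for the moment, N m; "width": finger opening in m; "grip_force": force on a finger pad.
Only numpy, scipy, OpenCV 4.12 (cv2) and the standard library are available. Lean on these libraries where they do the work, as an engineer would, in place of code of your own. Each camera call takes 0.05 s, during which the arm holds its last target. There are 200 camera calls.

### The job

Slide the shutter of the dust gate with the orange knob away from the robot until it clicks into its next stop, the middle one, where its small hole lies over the port. Do not leave it short of that stop or past it, and leave the black-knobbed gate as it stands.

Things in the scene. Friction and masses are not known exactly. Their poses are not given: they have to be found in the camera images.
- orange_knob (a point): centre of the top (120 mm above the cart) of the orange upright block-shaped knob, 20 (along x) x 22 mm, 36 mm tall, standing on the near end of an aluminium shutter plate 152 x 48 x 4 mm, upper face 84 mm above the cart. Beyond the knob the plate has a 28 mm and then an 18 mm hole. x axis: along the slide, away from the robot (turned up to 17 degrees); z up.
- orange_shutter (a joint): travel of that shutter, 0 to 0.08 m, growing along the knob's x. It clicks into indexed stops at 0 (closed), 0.04 (middle: small hole over the port) and 0.08 (end of travel). It starts closed, near 0. Let go anywhere within 15 mm of a stop it is drawn into it. Pushing it out of a stop takes up to about 5 N.
- black_knob (a point): the same point of a second, alike gate with a black knob, 9 to 24 cm away, to the left or right of the orange one; not to be moved. Both gates are plywood boxes, 175 x 70 mm, fixed to the cart, with dark rails (tops 88 mm up) on both sides of the plate.
- black_shutter (a joint): travel of the black-knobbed shutter in m, as for the orange one; it starts closed too

How it is judged:
At the end, for the whole second after the job is handed in: the orange-knobbed shutter rests in its middle stop (0.04 m of travel, within 6 mm; the stop draws it in from 15 mm either side), and the black-knobbed shutter is still closed, within 12 mm of where it stood (value of joint orange_shutter between 0.034 and 0.046 m and velocity of joint orange_shutter between -0.01 and 0.01 m/s and distance of black_knob from where it was at the start of the episode below 0.012 m); the robot touches nothing.
It fails at once if the black-knobbed shutter was moved by more than 12 mm (distance of black_knob from where it was at the start of the episode above 0.012 m).
It also fails if it takes over 32 s, if anything falls off the work surface, if the arm or the gripper's body presses on something with over 40 N, if the wrist force passes 120 N, or if a joint passes its speed limit or range.

## Working session

There is one attempt and no reset: what is moved stays moved. The work goes in short steps, Python scripts to look and compute and a tool call to move; the robot and the scene stay as the last step left them, time stands still between calls to the robot, and variables do not carry over. Pictures are saved under pics/ and viewed, at most 10 in all, crops included, and the job is handed in when it is done.

Besides the shell and the picture viewer there is one more tool, called after "Request:" by a JSON object that holds its "name" and its "arguments", one argument or row to a line. step_arm: Moves the arm, as the interface text tells. Its arguments: {"type":"object","properties":{"deltas":{"type":"array"},"squeeze":{"type":"number"}},"required":["deltas"]}

```bash
mkdir -p pics; cat > h.py <<'E'
import numpy as np, cv2
from scipy.spatial.transform import Rotation as R
from bench import readout, cams, r
def get(n):
    s=readout.read_state(); c=cams.camera(n)
    if 'T_tool_cam' in c:
        T=np.eye(4);T[:3,:3]=R.from_quat(s['eef_rot']).as_matrix();T[:3,3]=s['ee_pos'];T=T@np.array(c['T_tool_cam'])
        c['origin'],c['rotation']=T[:3,3],T[:3,:3]
    return c
def ray(c,u,v):
    K=np.array([[c['fx'],0,c['cx']],[0,c['fy'],c['cy']],[0,0,1.]])
    x,y=cv2.undistortPoints(np.array([[[u,v]]],float),K,np.array([c['k1'],0,0,0.]))[0,0]
    return np.array(c['origin']),np.array(c['rotation'])@np.array([x,-y,-1])
def plane(c,u,v,z):
    o,d=ray(c,u,v); return o+d*(z-o[2])/d[2]
def save(c,n): cv2.imwrite(f'pics/{n}.png',c['img'][:,:,::-1])
def orange(c):
    h=cv2.cvtColor(c['img'],cv2.COLOR_RGB2HSV)
    m=cv2.inRange(h,(4,150,100),(20,255,255))
    k=cv2.findContours(m,cv2.RETR_EXTERNAL,cv2.CHAIN_APPROX_NONE)[0]
    return [(cv2.contourArea(q),cv2.boundingRect(q),cv2.minAreaRect(q)) for q in sorted(k,key=cv2.contourArea)[::-1][:3]]
E
python3 - <<'E'
from h import *
s=readout.read_state();print(s['ee_pos'],s['eef_rot'],s['time'],R.from_quat(s['eef_rot']).as_matrix().round(3))
a=[]
for n in('top','side'):
    c=get(n);a.append(c['img']);print(n,np.round(c['origin'],3),orange(c));save(c,n)
E
```

```text
[0.22461004 0.58285462 0.24375407] [ 1.82857038e-01  9.83139253e-01 -7.09067685e-04 -1.03607215e-04] 0.0 [[-0.933  0.36  -0.   ]
 [ 0.36   0.933 -0.001]
 [-0.    -0.001 -1.   ]]
top [0.34  0.146 0.937] [(464.5, (193, 24, 27, 28), ((206.2196502685547, 37.92774200439453), (26.381921768188477, 26.457950592041016), 81.25383758544922)), (155.0, (312, 218, 14, 15), ((318.5, 225.0), (14.0, 13.0), 90.0)), (0.0, (206, 20, 1, 1), ((206.0, 20.0), (0.0, 0.0), 0.0))]
side [0.465 0.878 0.55 ] [(506.5, (126, 197, 27, 28), ((138.56399536132812, 210.85198974609375), (26.38560676574707, 25.133405685424805), 79.69515228271484)), (113.0, (251, 186, 54, 15), ((278.3083190917969, 196.38906860351562), (13.869963645935059, 53.45957946777344), 82.1847152709961)), (94.5, (249, 237, 85, 22), ((291.0657043457031, 247.71646118164062), (86.34654235839844, 2.7918875217437744), 13.045638084411621))]
```

View pics/top.png

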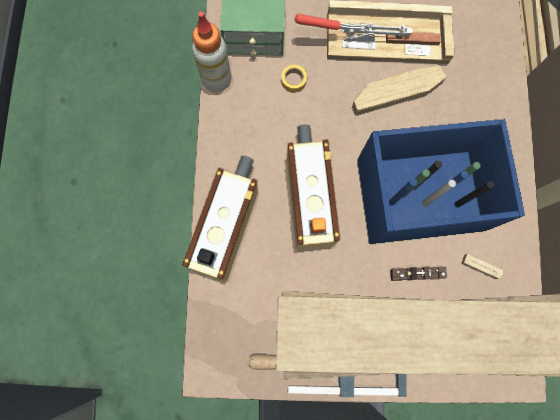

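View pics/side.png

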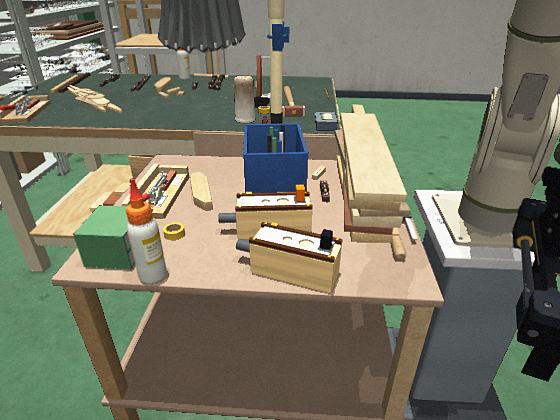

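Top view: orange knob at about (318,225), with its holes at (315,203) and (312,181) farther up the picture (+x). The black gate is to the left (+y), knob at (206,257). A plank stack lies nearer the robot. The side view confirms this layout.

```bash
python3 - <<'E'
from h import *
c=get('top')
k=plane(c,318.5,225,.12);print('knob',k)
h1=plane(c,315,203,.084);h2=plane(c,312,181,.084);print(h1,h2,'black',plane(c,206,257,.12))
# plate mask axis: white pixels near gate
g=c['img'].astype(int)
m=((g.min(2)>215)).astype(np.uint8);n,l,st,ce=cv2.connectedComponentsWithStats(m)
for i in range(1,n):
    if st[i,4]>150:print(st[i],ce[i])
# rails: corner pixels measured from picture
for u,v in((290,145),(298,244),(328,140),(337,240),(277,300),(277,370)):print((u,v),plane(c,u,v,.088))
cs=get('side')
o1,d1=ray(c,318.5,225);o2,d2=ray(cs,301,191)
A=np.c_[d1,-d2];t=np.linalg.lstsq(A,o2-o1,rcond=None)[0];print(o1+d1*t[0],o2+d2*t[1])
s=readout.read_state();Rm=R.from_quat(s['eef_rot']).as_matrix()
print('delta tool above knob z=.245',Rm.T@(np.r_[k[:2],.245]-s['ee_pos']))
E
```

```text
Traceback (most recent call last):
  File "h.py", line 15, in plane
    o,d=ray(c,u,v); return o+d*(z-o[2])/d[2]
        ~~~^^^^^^^
  File "h.py", line 13, in ray
    return np.array(c['origin']),np.array(c['rotation'])@np.array([x,-y,-1])
                                 ~~~~~~~~~~~~~~~~~~~~~~~^~~~~~~~~~~~~~~~~~~~
ValueError: matmul: Input operand 1 has a mismatch in its core dimension 0, with gufunc signature (n?,k),(k,m?)->(n?,m?) (size 3 is different from 4)
```

```bash
sed -i "s/    return c$/    elif np.size(c['rotation'])==4: c['rotation']=R.from_quat(c['rotation']).as_matrix()\n    return c/" h.py; python3 - <<'E'
from h import *
c=get('top')
k=plane(c,318.5,225,.12);print('knob',k)
h1=plane(c,315,203,.084);h2=plane(c,312,181,.084);print(h1,h2,'black',plane(c,206,257,.12))
for u,v in((290,145),(298,244),(328,140),(337,240)):print((u,v),plane(c,u,v,.088))
for u,v in((277,300),(277,370)):print((u,v),plane(c,u,v,.1))
cs=get('side')
o1,d1=ray(c,318.5,225);o2,d2=ray(cs,301,191)
A=np.c_[d1,-d2];t=np.linalg.lstsq(A,o2-o1,rcond=None)[0];print(o1+d1*t[0],o2+d2*t[1])
s=readout.read_state();Rm=R.from_quat(s['eef_rot']).as_matrix()
print('delta tool above knob z=.245',Rm.T@(np.r_[k[:2],.245]-s['ee_pos']))
E
```

```text
knob [0.47719266 0.076755   0.12      ]
[0.52021354 0.08012526 0.084     ] [0.55781401 0.08577675 0.084     ] black [0.42083649 0.25186693 0.12      ]
(290, 145) [0.61849865 0.12443684 0.088     ]
(298, 244) [0.45008605 0.10706867 0.088     ]
(328, 140) [0.62968668 0.05996241 0.088     ]
(337, 240) [0.45863086 0.04329883 0.088     ]
(277, 300) [0.35835659 0.13869557 0.1       ]
(277, 370) [0.25056069 0.13542711 0.1       ]
[0.47945228 0.07562271 0.10658406] [0.47691733 0.07583225 0.10613942]
delta tool above knob z=.245 [-0.41766846 -0.38165064 -0.00057992]
```

Request:
{"name": "step_arm", "arguments": {
  "deltas": [
    [[0,0,-0.1,-0.035,-0.032,0,60],[0,0,-0.2,-0.075,-0.07,0,60],[0,0,-0.3,-0.115,-0.105,0,60],[0,0,-0.4,-0.155,-0.14,0,60],[0,0,-0.47,-0.195,-0.18,0,60],[0,0,-0.47,-0.235,-0.215,0,60],[0,0,-0.47,-0.275,-0.25,0,60],[0,0,-0.47,-0.315,-0.29,0,60],[0,0,-0.47,-0.355,-0.325,0,60],[0,0,-0.47,-0.395,-0.36,0,60],[0,0,-0.47,-0.418,-0.382,0,60],[0,0,-0.47,-0.418,-0.382,0,60],[0,0,-0.47,-0.418,-0.382,0,60]]
  ]
}}

```text
time: 1.88
ee_pos: [0.4771, 0.0773, 0.2445]
eef_rot: [-0.051, 0.999, 0.0, -0.0]
ft_force: [0.0, 0.5, 0.2]
width: 0.0525
grip_force: 0.0
```

```bash
python3 - <<'E'
from h import *
s=readout.read_state();print(s['ee_pos'],R.from_quat(s['eef_rot']).as_matrix().round(3),s['time'],s['width'],np.round(s['joint_vel'],3),s['ft_force'])
c=get('wrist');save(c,'w1');print(c['origin'])
for a in orange(c)[:2]:print(a,plane(c,*a[2][0],.12))
E
```

```text
[0.47709481 0.07726556 0.24445796] [[-0.995 -0.103 -0.   ]
 [-0.103  0.995  0.   ]
 [ 0.     0.    -1.   ]] 1.875 0.05245955185426806 [-0.01  -0.002 -0.01   0.    -0.    -0.     0.001] [0.03385222 0.4875683  0.24295504]
[0.40934013 0.06957017 0.3861797 ]
(1168.0, (364, 313, 160, 18), ((443.35516357421875, 321.1390380859375), (14.021906852722168, 159.07705688476562), 88.45184326171875)) [0.57214193 0.24750371 0.12      ]
(853.5, (183, 301, 135, 30), ((250.0, 315.5), (134.0, 29.0), -0.0)) [0.58309294 0.05555917 0.12      ]
```

View pics/w1.png

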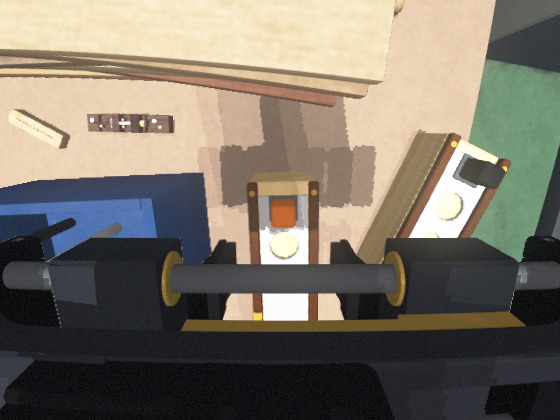

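```bash
python3 - <<'E'
from h import *
c=get('wrist');s=readout.read_state()
h=cv2.cvtColor(c['img'],cv2.COLOR_RGB2HSV)
sub=h[190:235,265:305];m=(sub[:,:,1]>170)&((sub[:,:,0]<16))&(sub[:,:,2]>90)
print([(190+i,int(m[i].sum()),int(np.median(sub[i][m[i]][:,2])) if m[i].any() else 0, (265+np.where(m[i])[0][[0,-1]]).tolist() if m[i].any() else 0) for i in range(0,45,2)])
for u,v in((205,174),(0,188)):print('wristbox',[plane(c,u,v,z).round(3) for z in(0.,.1,.15)])
t=get('top')
for u,v in((360,137),(382,137),(372,242)):print('topbox',[plane(t,u,v,z).round(3) for z in(0.,.1,.15)])
cv2.imwrite('pics/boxcrop.png',cv2.resize(np.hstack([t['img'][110:260,280:480],get('side')['img'][110:260,180:380]])[:,:,::-1],None,fx=2,fy=2,interpolation=cv2.INTER_CUBIC))
E
```

```text
[(190, 0, 0, 0), (192, 0, 0, 0), (194, 0, 0, 0), (196, 0, 0, 0), (198, 0, 0, 0), (200, 16, 144, [275, 291]), (202, 20, 145, [273, 293]), (204, 21, 147, [272, 293]), (206, 22, 165, [272, 293]), (208, 24, 189, [271, 294]), (210, 24, 194, [271, 294]), (212, 24, 193, [271, 294]), (214, 24, 194, [271, 294]), (216, 24, 193, [271, 294]), (218, 23, 193, [272, 294]), (220, 24, 193, [271, 294]), (222, 23, 192, [272, 294]), (224, 22, 193, [272, 293]), (226, 19, 177, [273, 291]), (228, 0, 0, 0), (230, 0, 0, 0), (232, 0, 0, 0), (234, 0, 0, 0)]
wristbox [array([ 0.469, -0.021,  0.   ]), array([0.453, 0.002, 0.1  ]), array([0.446, 0.014, 0.15 ])]
wristbox [array([ 0.513, -0.3  ,  0.   ]), array([ 0.486, -0.204,  0.1  ]), array([ 0.473, -0.156,  0.15 ])]
topbox [array([ 0.668, -0.009,  0.   ]), array([0.633, 0.007, 0.1  ]), array([0.615, 0.015, 0.15 ])]
topbox [array([ 0.67 , -0.051,  0.   ]), array([ 0.634, -0.03 ,  0.1  ]), array([ 0.617, -0.02 ,  0.15 ])]
topbox [array([ 0.469, -0.031,  0.   ]), array([ 0.455, -0.012,  0.1  ]), array([ 0.448, -0.003,  0.15 ])]
```

View pics/boxcrop.png

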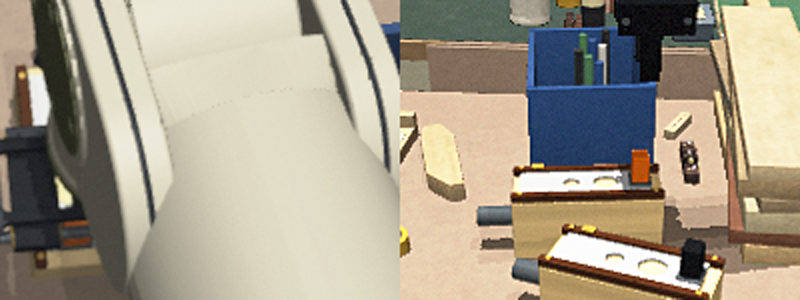

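The crop shows the blue box's rim corner nearest the robot at side pixel (308,155). Next I triangulate its height against the wrist view's (205,174), since it may limit room for the gripper body.

```bash
python3 - <<'E'
from h import *
w=get('wrist');c=get('side')
for (p,q) in (((205,174),(307.5,155)),):
    o1,d1=ray(w,*p);o2,d2=ray(c,*q)
    t=np.linalg.lstsq(np.c_[d1,-d2],o2-o1,rcond=None)[0];print(o1+d1*t[0],o2+d2*t[1])
print('far rim',[plane(c,180+(528-400)/2,155,z).round(3) for z in (.1,.13,.15)])
print('knob top', plane(w,282.7,217,.12), plane(w,282.7,207,.12),plane(w,282.7,227.5,.12))
E
```

```text
[0.44302032 0.0180345  0.1670456 ] [0.46517948 0.01635665 0.1708475 ]
far rim [array([ 0.642, -0.131,  0.1  ]), array([ 0.631, -0.064,  0.13 ]), array([ 0.623, -0.019,  0.15 ])]
knob top [0.48135727 0.0771688  0.12      ] [0.4723258  0.07623095 0.12      ] [0.49100446 0.07817058 0.12      ]
```

```bash
python3 - <<'E'
from h import *
print(np.round(readout.read_state()['joint_positions'],3))
E
```

```text
[-0.607  0.005  0.356  1.84  -0.002  1.297  1.424]
```

Request:
{"name": "step_arm", "arguments": {
  "deltas": [
    [[0,0,0.18,-0.003,0,0,60],[0,0,0.36,-0.003,0,0,60],[0,0,0.54,-0.003,0,0,60],[0,0,0.72,-0.003,0,0,60],[0,0,0.9,-0.003,0,0,60],[0,0,1.08,-0.003,0,0,60],[0,0,1.26,-0.003,0,0,60],[0,0,1.44,-0.003,0,0,60],[0,0,1.57,-0.003,0,0,60],[0,0,1.57,-0.003,0,0.02,60],[0,0,1.57,-0.003,0,0.04,60],[0,0,1.57,-0.003,0,0.06,60],[0,0,1.57,-0.003,0,0.06,60]]
  ]
}}

```text
time: 3.8
ee_pos: [0.4795, 0.0769, 0.1835]
eef_rot: [0.67, 0.743, -0.001, -0.001]
ft_force: [-0.8, -0.6, 0.1]
width: 0.052
grip_force: 0.0
```

```bash
python3 - <<'E'
from h import *
s=readout.read_state();print(s['ee_pos'],R.from_quat(s['eef_rot']).as_matrix().round(3),s['ft_force'])
c=get('wrist');save(c,'w2')
for a in orange(c)[:3]:print(a,plane(c,*a[2][0],.12))
t=get('side');save(t,'s2')
E
```

```text
[0.47950088 0.07685046 0.18349891] [[-0.103  0.995 -0.002]
 [ 0.995  0.103 -0.001]
 [-0.001 -0.002 -1.   ]] [-0.75753956 -0.606092    0.05297439]
(1000.5, (272, 208, 29, 39), ((286.0, 227.0), (38.0, 28.0), 90.0)) [0.48067447 0.08125381 0.12      ]
(284.5, (538, 168, 22, 32), ((547.3048095703125, 182.72946166992188), (14.069299697875977, 36.49742126464844), 24.443954467773438)) [0.65926569 0.131829   0.12      ]
(42.5, (261, 254, 11, 7), ((266.0, 257.0), (6.0, 10.0), 90.0)) [0.46897741 0.05777593 0.12      ]
```

View pics/w2.png

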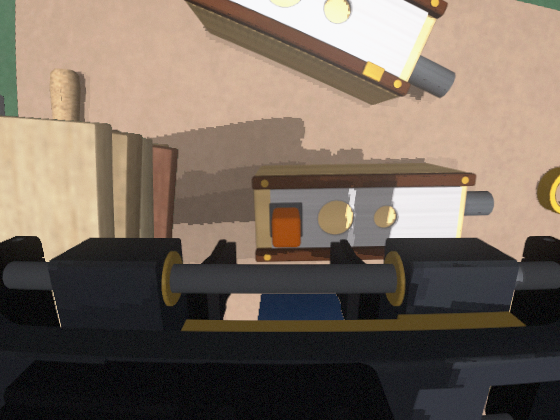

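View pics/s2.png

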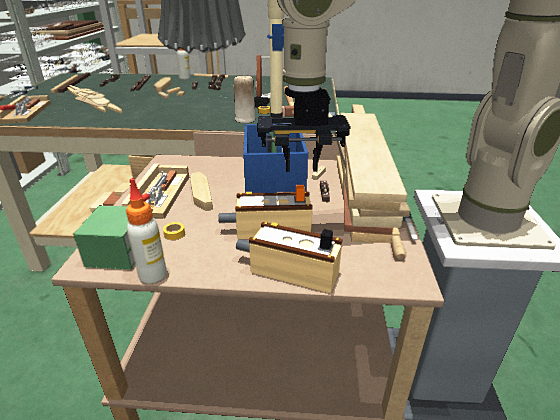

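The knob at (286,227) sits midway between the fingers (222 and 345), the box rim is beside the narrow side of the body, and the planks are clear. I'll descend and grip.

Request:
{"name": "step_arm", "arguments": {
  "deltas": [
    [[0,0,0,0,0.001,0.02,60],[0,0,0,0,0.001,0.04,60],[0,0,0,0,0.001,0.055,60],[0,0,0,0,0.001,0.065,60],[0,0,0,0,0.001,0.065,60],[0,0,0,0,0.001,0.065,15],[0,0,0,0,0.001,0.065,10],[0,0,0,0,0.001,0.065,10],[0,0,0,0,0.001,0.065,10],[0,0,0,0,0.001,0.065,10]]
  ],
  "squeeze": 20
}}

```text
time: 5.15
ee_pos: [0.4814, 0.0769, 0.1197]
eef_rot: [0.67, 0.743, 0.0, 0.0]
ft_force: [-0.3, -0.5, 1.5]
width: 0.0203
grip_force: 20.0
```

Gripped at 20.3 mm, which matches the knob's 20 mm. Now slide it 40 mm.

Request:
{"name": "step_arm", "arguments": {
  "deltas": [
    [[0,0,0,0,0.005,0,10],[0,0,0,0,0.01,0,10],[0,0,0,0,0.015,0,10],[0,0,0,0,0.02,0,10],[0,0,0,0,0.025,0,10],[0,0,0,0,0.03,0,10],[0,0,0,0,0.035,0,10],[0,0,0,0,0.04,0,10],[0,0,0,0,0.04,0,10],[0,0,0,0,0.04,0,10],[0,0,0,0,0.04,0,10]]
  ]
}}

```text
time: 6.52
ee_pos: [0.5213, 0.0818, 0.1197]
eef_rot: [0.669, 0.743, 0.0, -0.0]
ft_force: [-0.6, 5.4, 3.1]
width: 0.0197
grip_force: 20.0
```

Request:
{"name": "step_arm", "arguments": {
  "deltas": [
    [[0,0,0,0,0,0,40],[0,0,0,0,0,0,60],[0,0,0,0,0,0,60],[0,0,0,0,0,0,60],[0,0,0,0,0,-0.02,60],[0,0,0,0,0,-0.04,60],[0,0,0,0,0,-0.07,60],[0,0,0,0,0,-0.1,60],[0,0,0,0,0,-0.13,60],[0,0,0,0,0,-0.13,60],[0,0,0,0,0,-0.13,60]]
  ]
}}

```text
time: 7.9
ee_pos: [0.5209, 0.0809, 0.2489]
eef_rot: [0.67, 0.743, -0.0, -0.0]
ft_force: [-0.0, -0.9, 0.7]
width: 0.0521
grip_force: 0.0
```

```bash
python3 - <<'E'
from h import *
s=readout.read_state();print(s['ee_pos'],s['ft_force'],s['time'])
c=get('wrist');save(c,'w3')
for a in orange(c)[:3]:print(a,plane(c,*a[2][0],.12))
E
```

```text
[0.5209122  0.08091471 0.24890966] [-0.00109377 -0.9430521   0.69735791] 7.9
(565.5, (273, 191, 22, 29), ((283.5, 205.0), (28.0, 21.0), 90.0)) [0.5205397  0.08556801 0.12      ]
(59.5, (356, 225, 14, 9), ((362.5, 229.0), (8.0, 13.0), 90.0)) [0.59446017 0.07066982 0.12      ]
(26.5, (399, 263, 6, 16), ((401.2115783691406, 270.5577392578125), (14.904828071594238, 4.118439197540283), 78.69007110595703)) [0.63862141 0.03346013 0.12      ]
```

View pics/w3.png

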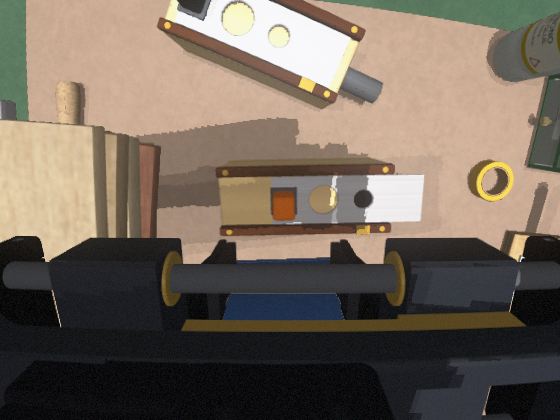

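The knob at (284,205) measures 40 mm of travel (x 0.4807 → 0.5205). The small hole at (363,199) now shows dark over the port, and the black gate hasn't moved.

```bash
python3 -c "
from bench import r
print(r.close_job())"
```

```text
the job is handed in; nothing more can be done
None
```

The orange-knobbed shutter was moved 40 mm to its middle stop, with the small hole over the port. The black-knobbed gate was not touched, the gripper was lifted clear, and the job was handed in at about 8 s; the hand-in call gave no verdict.

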